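# Load the gold-testing bottles into their carrier and put its handle up

### The job

Get the gold-testing bottles ready to be carried: swing the wooden carrier's handle back out of the way, stand the three loose bottles gently in the empty cells - round bottles in the square cells, the oblong one in the long cell - and then swing the handle fully upright again so that its rail keeps the caps in. Keep every bottle upright and leave the touchstone and ring dish where they lie.

Things in the scene. Friction and masses are not known exactly. Their poses are not given: they have to be found in the camera images.
- carrier: dark wooden bottle carrier, 46 mm deep (x), 246 mm long (y), fixed; five open cells in a row along y, each 36 mm deep, from its +y end (the robot's left) 36, 54, 36, 54, 36 mm wide, 4 mm walls between. Origin: centre of underside; x points away from the robot. Cell floors 6 mm, dividers 32, long walls 36, end panels 42 mm above the table
- cell_1 (a point): centre of the floor of the square cell for a round bottle, at the +y (left) end, empty; 36 x 36 mm; axes as the carrier's
- cell_2 (a point): centre of the floor of the long cell for an oblong bottle, second from the +y end, empty; 36 x 54 mm; axes as the carrier's
- cell_3 (a point): centre of the floor of the square cell, in the middle, holding a round bottle at the start; 36 x 36 mm; axes as the carrier's
- cell_4 (a point): centre of the floor of the long cell, fourth from the +y end, holding an oblong bottle at the start; 36 x 54 mm; axes as the carrier's
- cell_5 (a point): centre of the floor of the square cell, at the -y (right) end, empty; 36 x 36 mm; axes as the carrier's
- bail (a joint): angle of the carrier's bail (steel arms, keeper rail, wooden grip): 0 = fully upright at its stop, rail 4 mm over the caps; grows as the grip swings back, away from the robot; 1.35 = fully back at its other stop, grip centre 64 mm above the table, 116 mm behind the carrier's middle. Stiff: stays where left, turns with about 2 N at the grip
- bail_grip (a point): middle of the light wooden grip, a round rod 14 mm thick, 60 mm long along the carrier's y, at the top of the bail: with the bail up, 104 mm above and 18 mm nearer the robot than the hinge. 38 mm below it runs the keeper rail, a 7 mm steel rod the length of the carrier; two 6 mm posts 43 mm either side of the middle join them. Frame turns with the bail
- bail_hinge (a point): point on the bail's hinge axis (parallel to the carrier's y), 24 mm above the table and 18 mm behind the middle of the carrier
- round_a: loose round amber glass bottle, 30 mm diameter, 76 mm tall: straight body to 48 mm, shoulder, black screw cap 20 mm diameter from 59 to 76 mm. Origin: centre of its base, z up
- round_b: loose round amber glass bottle, 30 mm diameter, 76 mm tall: straight body to 48 mm, shoulder, black screw cap 20 mm diameter from 59 to 76 mm. Origin: centre of its base, z up
- oblong_a: loose oblong amber glass bottle, body 30 mm (x) by 48 mm (y) and 48 mm high, then shoulder and the same 20 mm black cap from 59 to 76 mm. Origin: centre of its base, z up
- round_stowed: round amber glass bottle, 30 mm diameter, 76 mm tall: straight body to 48 mm, shoulder, black screw cap 20 mm diameter from 59 to 76 mm. Origin: centre of its base, z up; already stands in the middle cell
- oblong_stowed: oblong amber glass bottle, body 30 mm (x) by 48 mm (y) and 48 mm high, then shoulder and the same 20 mm black cap from 59 to 76 mm. Origin: centre of its base, z up; already stands in the fourth cell
- touchstone: flat black touchstone, 40 x 68 x 10 mm, with two gold streaks, loose on the table; leave it. Origin: centre of underside
- ring_dish: cream ceramic dish of rings, 61 mm diameter, 14 mm high, loose on the table; leave it. Origin: centre of underside
There are look-alikes about, which are no part of the job. What is shaped like the oblong_a but green is not meant.

How it is judged (in metres and radians):
On the way, in this order (a step that is already met when the one before it is completed fails the run):
1. the carrier's handle is swung back out of the way (bail beyond 0.9 rad) (value of joint bail above 0.9 rad), for 0.1 s.
2. the three loose bottles stand in cells of their own shape, the handle not yet up (bail beyond 0.3 rad) (((horizontal distance between round_a and cell_1 below 0.007 m and z of round_a in the frame of cell_1 below 0.004 m) or (horizontal distance between round_a and cell_3 below 0.007 m and z of round_a in the frame of cell_3 below 0.004 m) or (horizontal distance between round_a and cell_5 below 0.007 m and z of round_a in the frame of cell_5 below 0.004 m)) and angle between each of round_a, round_b, oblong_a's own z axis and vertical below 0.12 rad and linear speed of each of round_a, round_b, oblong_a below 0.02 m/s and ((horizontal distance between round_b and cell_1 below 0.007 m and z of round_b in the frame of cell_1 below 0.004 m) or (horizontal distance between round_b and cell_3 below 0.007 m and z of round_b in the frame of cell_3 below 0.004 m) or (horizontal distance between round_b and cell_5 below 0.007 m and z of round_b in the frame of cell_5 below 0.004 m)) and ((horizontal distance between oblong_a and cell_2 below 0.007 m and z of oblong_a in the frame of cell_2 below 0.004 m) or (horizontal distance between oblong_a and cell_4 below 0.007 m and z of oblong_a in the frame of cell_4 below 0.004 m)) and value of joint bail above 0.3 rad), for 0.2 s.
At the end, for the whole second after the job is handed in: All five bottles stand upright (within about 7 degrees) and still, each on the floor of a cell of its own shape (base within 7 mm of the cell's centre and 4 mm of its floor): round ones in square cells, oblong ones in long cells; and the bail is fully upright (below 0.08 rad) (((horizontal distance between round_a and cell_1 below 0.007 m and z of round_a in the frame of cell_1 below 0.004 m) or (horizontal distance between round_a and cell_3 below 0.007 m and z of round_a in the frame of cell_3 below 0.004 m) or (horizontal distance between round_a and cell_5 below 0.007 m and z of round_a in the frame of cell_5 below 0.004 m)) and angle between each of round_a, round_b, oblong_a, round_stowed, oblong_stowed's own z axis and vertical below 0.12 rad and linear speed of each of round_a, round_b, oblong_a, round_stowed, oblong_stowed below 0.02 m/s and ((horizontal distance between round_b and cell_1 below 0.007 m and z of round_b in the frame of cell_1 below 0.004 m) or (horizontal distance between round_b and cell_3 below 0.007 m and z of round_b in the frame of cell_3 below 0.004 m) or (horizontal distance between round_b and cell_5 below 0.007 m and z of round_b in the frame of cell_5 below 0.004 m)) and ((horizontal distance between oblong_a and cell_2 below 0.007 m and z of oblong_a in the frame of cell_2 below 0.004 m) or (horizontal distance between oblong_a and cell_4 below 0.007 m and z of oblong_a in the frame of cell_4 below 0.004 m)) and ((horizontal distance between round_stowed and cell_1 below 0.007 m and z of round_stowed in the frame of cell_1 below 0.004 m) or (horizontal distance between round_stowed and cell_3 below 0.007 m and z of round_stowed in the frame of cell_3 below 0.004 m) or (horizontal distance between round_stowed and cell_5 below 0.007 m and z of round_stowed in the frame of cell_5 below 0.004 m)) and ((horizontal distance between oblong_stowed and cell_2 below 0.007 m and z of oblong_stowed in the frame of cell_2 below 0.004 m) or (horizontal distance between oblong_stowed and cell_4 below 0.007 m and z of oblong_stowed in the frame of cell_4 below 0.004 m)) and value of joint bail below 0.08 rad); the robot touches nothing.
It fails at once if a bottle is tipped more than 45 degrees (angle between any of round_a, round_b, oblong_a, round_stowed, oblong_stowed's own z axis and vertical above 0.785 rad).
It fails at once if a bottle is dropped into the carrier (falls into a cell faster than 0.5 m/s, as from 13 mm) ((linear speed of round_a above 0.5 m/s and z of round_a in the frame of carrier below 0.03 m and x of round_a in the frame of carrier between -0.02 and 0.02 m) or (linear speed of round_b above 0.5 m/s and z of round_b in the frame of carrier below 0.03 m and x of round_b in the frame of carrier between -0.02 and 0.02 m) or (linear speed of oblong_a above 0.5 m/s and z of oblong_a in the frame of carrier below 0.03 m and x of oblong_a in the frame of carrier between -0.02 and 0.02 m)).
It fails at once if the touchstone or ring dish is shifted more than 25 mm (distance of any of touchstone, ring_dish from where it was at the start of the episode above 0.025 m).
It also fails if it takes over 72 s, if anything falls off the work surface, if the arm or the gripper's body presses on something with over 40 N, if the wrist force passes 120 N, or if a joint passes its speed limit or range.

### The arm

A 7-joint arm with a two-finger parallel gripper is mounted at the origin on a cart in front of the work surface, level with it; the furniture and walls round the work are solid. World frame = base frame: x ahead of the robot, y to its left, z up, the work surface at z = 0. Lengths are in mm, angles in rad, forces in N, time in s.
With the tool pointing down it reaches from about 400 to 875 mm from the base axis. Payload 4.4 kg.
Tool frame: the origin (TCP) lies between the finger pads; the fingertips stand 17 mm ahead of it and the grasp point (between the pads) lies 2 mm behind it; z points along the fingers, y is the line along which they close (so a half turn about z gives the same grasp; the last joint's range is limited). The gripper opens to 85 mm and grips with 20 to 120 N. Pads are 22 mm wide; open, the fingers measure 114 mm over their backs; the gripper's body (76 mm by 85 mm) begins 54 mm behind the grasp point. The pads swing forward as they close: fully open they stand 13 mm farther back than shut.
Start: joints at [-1.331, 0.628, 0.038, 1.517, -0.027, 0.996, -0.02], TCP at [195.663, 619.866, 248.313] pointing down, gripper open.
Joint ranges: [-3.06, 3.06], [-0.37, 2.12], [-1.25, 1.32], [0.18, 2.47], [-1.1, 4.24], [0.23, 1.98], [-2.94, 2.94]. Speed limits (rad/s): [2.57, 2.57, 3.14, 3.14, 3.14, 3.14, 3.14].

### API

Orientations are given as [roll, pitch, yaw] about the fixed x, y, z axes, in that order (R = Rz(yaw) Ry(pitch) Rx(roll)).
In Python, from cell import sensors, get_image, ctrl gives the robot as it stands.
- The arm moves only by the tool send_rows, never from a script. Its argument "series" is a list of rows, each a list of 3 entries, a list of its own where there are three numbers: the finger opening in mm, from 0 to 85.4, then the shift along the world's x, y, z in units of 60 mm (1.0 is 60 mm), then the turn, a rotation vector about the world's x, y, z in units of 5 degrees (1.0 is 5 degrees). A call has 1 to 8 rows; each row shifts and turns the commanded pose from where the row before left it; what a row does not reach is not made up. A row lasts 1/8 s, in which the tool goes at most 62.5 mm and 10.7 degrees, less where a joint would pass 70% of its speed; a pose out of reach is approached as far as the arm can. A call is refused whole if a number of a shift passes 1 or a number of a turn 1, either way. A call with a gripper value outside its range is refused whole. The fingers move at their own pace and stop on an object; the grip force is fixed at half the most. Time passes only in rows, so rows that do not move let the fingers close. It gives the time, the measured TCP pose, the force, the opening and the grip force at its end, in the units of the state.
- sensors.read_state(): the state, without advancing time (a new reading comes with each control period).
- get_image(name): name is "scene" or "top" or "wrist"; returns a dict with "img" (384x512x3 uint8, red, green, blue), "depth" (384x512 float32, mm along the optical axis (not along the pixel's ray), 0 where there is no reading), "vfov" (degrees; the focal length in pixels is half the picture's height over the tangent of half this angle, whatever the lens; pixels are square), "cx", "cy" (the principal point, pixels), "world_to_cam" (4x4, takes a point from world to camera coordinates). Camera axes: x right, y down, z forward; pixel columns grow to the right and rows downward; lengths in mm; the calibration is good to about 2 mm. A picture is of the moment at which its call begins.
- ctrl.finish_job(): hands the job in; it is judged then, once.
The state is a dict: "clock": time; "qpos": joint angles; "qd": joint speeds; "tau": joint torques, N m; "eef_pos": TCP position; "tool_rot": TCP orientation; "force": force on the tool from outside, world axes, zero at the start; "torque": the same for the moment, N m; "width": finger opening in mm; "gripper_force": force on a finger pad.
Only numpy, scipy, OpenCV 4.12 (cv2) and the standard library are available. Lean on these libraries where they do the work, as an engineer would, in place of code of your own. Each camera call takes 0.05 s, during which the arm holds its last target. There are 200 camera calls.

## Working session

There is one attempt and no reset: what is moved stays moved. The work goes in short steps, Python scripts to look and compute and a tool call to move; the robot and the scene stay as the last step left them, time stands still between calls to the robot, and variables do not carry over. Pictures are saved under pics/ and viewed, at most 10 in all, crops included, and the job is handed in when it is done.

Besides the shell and the picture viewer there is one more tool, called by a JSON object that holds its "method" and its "body", one argument or row to a line. send_rows: Moves the arm, as the interface text tells. Its arguments: {"type":"object","properties":{"series":{"type":"array"}},"required":["series"]}

```bash
ls; mkdir -p pics; cat > h.py <<'E'
import numpy as np,cv2
from cell import sensors,get_image,ctrl
def cam(n):
    d=get_image(n); d['f']=192/np.tan(np.radians(d['vfov'])/2); d['T']=np.linalg.inv(np.array(d['world_to_cam'])); return d
def ray(d,u,v,z):
    r=d['T'][:3,:3]@np.array([(u-d['cx'])/d['f'],(v-d['cy'])/d['f'],1]); o=d['T'][:3,3]
    return o+r*(z-o[2])/r[2]
def cloud(d):
    v,u=np.mgrid[:384,:512]; z=d['depth']
    P=np.stack([(u-d['cx'])/d['f']*z,(v-d['cy'])/d['f']*z,z],-1)
    return P@d['T'][:3,:3].T+d['T'][:3,3]
def save(d,n): cv2.imwrite('pics/'+n,d['img'][...,::-1])
E
python3 - <<'E'
from h import *
s=sensors.read_state(); print(s)
a=cam('scene');b=cam('top')
save(a,'a.png');save(b,'b.png')
for d in(a,b):print(d['T'].round(2),d['f'],d['cx'],d['cy'])
E
```

```text
pics
{'clock': 0.0, 'qpos': array([-1.33076015,  0.62935404,  0.03845332,  1.51837479, -0.0269969 ,
        0.99633136, -0.01999641]), 'qd': array([-0.00074964, -0.00067309,  0.00236591,  0.00029567,  0.00218521,
        0.00461041, -0.00075046]), 'tau': array([ 5.69843687e-04, -5.63416278e+01,  1.22662123e+00, -1.93442041e+01,
        1.11153806e-02,  1.06804314e-02, -1.80678632e-05]), 'eef_pos': array([195.50530241, 619.26352652, 247.3819906 ]), 'tool_rot': array([-3.13964380e+00,  3.58307039e-05,  2.83575243e+00]), 'force': array([-0.22394452, -0.42268797, -0.14293818]), 'torque': array([ 0.03404196,  0.00111329, -0.03926625]), 'gripper_force': 0.0, 'width': 85.47983632745559}
[[-7.9000e-01 -3.2000e-01  5.2000e-01  3.0240e+01]
 [-6.1000e-01  4.3000e-01 -6.7000e-01  5.5594e+02]
 [-1.0000e-02 -8.4000e-01 -5.4000e-01  5.5898e+02]
 [ 0.0000e+00  0.0000e+00  0.0000e+00  1.0000e+00]] 365.5572715906454 255.1620442854758 187.92193160723215
[[-1.00000e-02 -1.00000e+00  5.00000e-02  4.38870e+02]
 [-1.00000e+00  1.00000e-02  2.00000e-02 -1.58200e+01]
 [-2.00000e-02 -5.00000e-02 -1.00000e+00  1.04422e+03]
 [ 0.00000e+00  0.00000e+00  0.00000e+00  1.00000e+00]] 384.16218775068194 256.97515447788106 197.6745357212807
```

View pics/a.png

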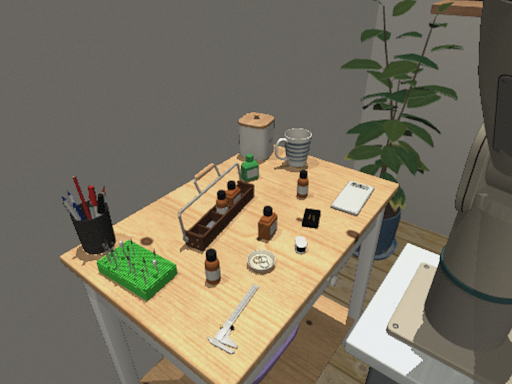

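View pics/b.png

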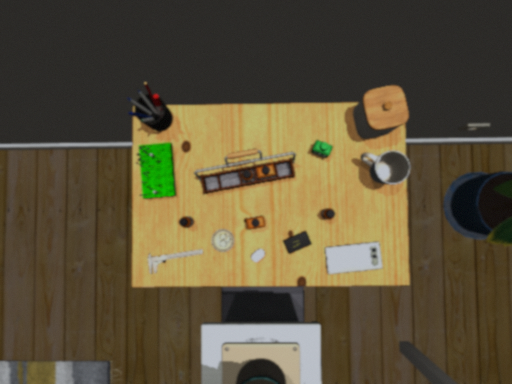

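The scene view shows the carrier with its bail partly up, around (215,210). The loose bottles are at (212,268), (267,223) and (303,185), and the green decoy is at (250,168). In the top view the carrier runs from (200,182) to (293,167), the loose rounds are at (186,222) and (327,214), the oblong at (256,223), the dish at (222,240) and the stone at (297,242).

```bash
cat > m.py <<'E'
from h import *
for n in('top','scene'):
    d=cam(n);P=cloud(d);hsv=cv2.cvtColor(d['img'],cv2.COLOR_RGB2HSV)
    t=(P[...,0]>300)&(P[...,0]<760)&(abs(P[...,1])<340)&(d['depth']>0)
    # everything dark/amber standing proud of table
    m=(t&(P[...,2]>20)&(P[...,2]<180)).astype(np.uint8)
    k,l,st,c=cv2.connectedComponentsWithStats(m)
    for i in range(1,k):
        if st[i,4]>15:
            q=P[l==i]; hi=q[q[:,2]>q[:,2].max()-12]
            print(n,c[i].round(),st[i,4],'min',q.min(0).round(),'max',q.max(0).round(),'top mean',hi.mean(0).round(), np.median(hsv[l==i],0))
E
python3 m.py
```

```text
top [150. 110.] 1049 min [671. 232.  20.] max [757. 311. 164.] top mean [753. 263. 159.] [20. 51. 40.]
top [377. 111.] 1886 min [ 646. -340.   20.] max [ 754. -255.  142.] top mean [ 700. -308.  137.] [ 16. 143. 177.]
top [321. 148.] 248 min [ 595. -190.   20.] max [ 637. -139.   80.] top mean [ 616. -165.   76.] [ 65.  174.5 135. ]
top [156. 170.] 1736 min [493. 228.  20.] max [641. 323.  82.] top mean [593. 298.  74.] [ 57. 255. 157.]
top [248. 169.] 1541 min [502. -94.  20.] max [601. 163. 138.] top mean [590.  39. 132.] [ 14. 136.  98.]
top [377. 164.] 447 min [ 516. -340.   20.] max [ 599. -262.  105.] top mean [ 563. -302.   98.] [ 21.  30. 105.]
top [327. 213.] 124 min [ 430. -190.   22.] max [ 459. -164.   80.] top mean [ 445. -178.   76.] [ 14.  136.   62.5]
top [255. 222.] 210 min [406. -13.  38.] max [442.  36.  82.] top mean [424.  11.  77.] [ 14. 183. 137.]
top [185. 221.] 131 min [413. 180.  20.] max [442. 205.  81.] top mean [427. 194.  76.] [ 14. 140.  74.]
top [257. 255.] 50 min [321.  -9.  20.] max [352.  23.  25.] top mean [337.   7.  21.] [108.  16. 197.]
scene [233. 176.] 3622 min [ 498. -340.   20.] max [751. 160. 140.] top mean [602. -17. 132.] [ 16. 106. 112.]
scene [294. 148.] 657 min [ 511. -339.   20.] max [ 597. -265.  103.] top mean [ 549. -305.   97.] [ 30.  20. 106.]
scene [303. 181.] 218 min [ 426. -192.   20.] max [ 454. -166.   79.] top mean [ 440. -180.   74.] [ 16.5 102.  107. ]
scene [115. 243.] 4404 min [487. 224.  20.] max [755. 320. 164.] top mean [749. 261. 158.] [ 57. 139. 113.]
scene [268. 220.] 406 min [402. -17.  20.] max [432.  34.  78.] top mean [419.  10.  74.] [ 13. 173.  93.]
scene [212. 263.] 380 min [409. 176.  20.] max [436. 206.  78.] top mean [422. 193.  74.] [ 16. 100. 100.]
```

```bash
cat > c.py <<'E'
from h import *
for n in('top','scene'):
    d=cam(n);P=cloud(d);hsv=cv2.cvtColor(d['img'],cv2.COLOR_RGB2HSV)
    t=(P[...,0]>490)&(P[...,0]<660)&(P[...,1]<180)&(P[...,1]>-115)&(d['depth']>0)
    q=P[t&(P[...,2]>28)&(P[...,2]<45)]
    print(n,'carrier',len(q),cv2.minAreaRect(q[:,:2].astype(np.float32)),q.mean(0))
    q=P[t&(P[...,2]>118)]; print('grip',len(q),q.mean(0).round(1),cv2.minAreaRect(q[:,:2].astype(np.float32)),q[:,2].max())
    q=P[t&(P[...,2]>80)&(P[...,2]<105)]; print('rail',len(q),q.mean(0).round(1),cv2.minAreaRect(q[:,:2].astype(np.float32)))
    hs=P[t&(P[...,2]>66)&(P[...,2]<82)&(hsv[...,2]<70)]
    if len(hs):
        kk=cv2.kmeans(hs[:,:2].astype(np.float32),2,None,(3,20,.1),5,0); print('caps',len(hs),kk[2])
    crop=d['img'][125:205,180:310] if n=='top' else d['img'][150:260,165:275]
    cv2.imwrite(f'pics/c_{n}.png',cv2.resize(crop[...,::-1],None,fx=6 if n=='top' else 5,fy=6 if n=='top' else 5,interpolation=cv2.INTER_CUBIC))
E
python3 c.py
```

```text
top carrier 598 ((547.268798828125, 31.719970703125), (48.34148406982422, 255.05934143066406), 9.639986038208008) [547.00672719  31.34664427  36.39636992]
grip 200 [589.5  38.5 131. ] ((590.1658325195312, 38.88311767578125), (14.838134765625, 89.09244537353516), 9.057816505432129) 137.5778545190725
rail 388 [569.7  29.7  92. ] ((559.0279541015625, 32.886566162109375), (42.251930236816406, 260.0477600097656), 10.51921272277832)
caps 39 [[544.9341    30.779217]
 [553.9407   -17.661533]]
scene carrier 805 ((543.1900024414062, 29.247970581054688), (49.357147216796875, 257.7279052734375), 10.443426132202148) [536.36915701  45.27631426  35.42547226]
grip 155 [583.4  40.2 129.3] ((585.9222412109375, 34.85487365722656), (12.380154609680176, 89.71752166748047), 9.977642059326172) 135.46245892729013
rail 332 [564.1  40.   91.7] ((556.4631958007812, 30.965087890625), (43.97820281982422, 259.8902282714844), 8.796989440917969)
caps 96 [[549.3697   -14.499548]
 [540.0679    32.459133]]
```

View pics/c_top.png

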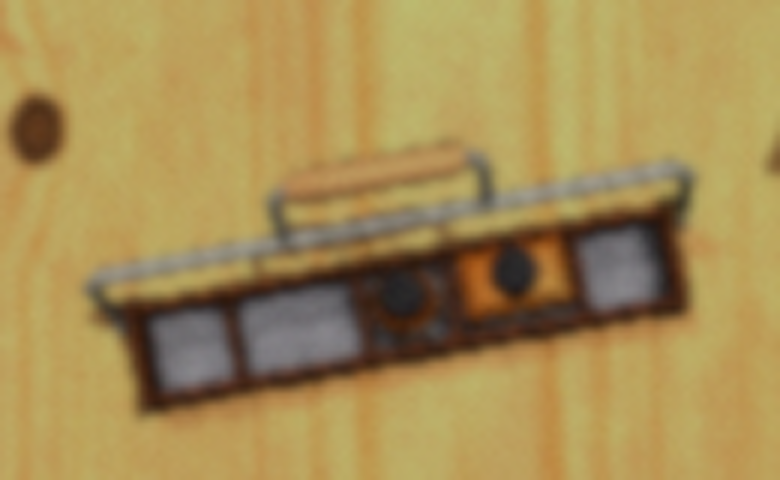

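The bail stands at about 0.4 rad. The carrier is near (545,30) with a yaw of about +10°. I'll move over the front of it with the fingers shut.

{"method": "send_rows", "body": {
  "series": [
    [40,[0.34,-0.71,0],[0,0,-0.9]],
    [0,[0.34,-0.71,0],[0,0,-0.9]],
    [0,[0.34,-0.71,0],[0,0,-0.9]],
    [0,[0.34,-0.71,0],[0,0,-0.9]],
    [0,[0.34,-0.71,0],[0,0,-0.9]],
    [0,[0.34,-0.71,0],[0,0,-0.9]],
    [0,[0.34,-0.71,0],[0,0,-0.9]]
  ]
}}

```text
clock: 1.18
eef_pos: [339.1, 320.4, 248.5]
tool_rot: [3.141, -0.0, 2.284]
force: [0.7, -0.0, 0.2]
width: -0.0
gripper_force: 0.0
```

{"method": "send_rows", "body": {
  "series": [
    [0,[0.34,-0.71,0],[0,0,-0.9]],
    [0,[0.34,-0.71,0],[0,0,-0.9]],
    [0,[0.34,-0.71,0],[0,0,-0.9]],
    [0,[0.34,-0.71,0],[0,0,-0.9]],
    [0,[0.34,-0.71,0],[0,0,-0.9]],
    [0,[0.34,-0.71,0],[0,0,-0.9]],
    [0,[0.34,-0.71,0],[0,0,-0.9]],
    [0,[0,0,0],[0,0,0]]
  ]
}}

```text
clock: 2.17
eef_pos: [482.7, 19.4, 248.7]
tool_rot: [3.14, 0.002, 1.729]
force: [0.1, -0.3, 0.4]
width: 0.2
gripper_force: 0.0
```

```bash
python3 - <<'E'
from h import *
s=sensors.read_state();print(s['eef_pos'].round(1),s['tool_rot'].round(3),s['width'],s['qpos'].round(2))
d=cam('wrist');save(d,'w1.png');print(d['T'].round(2),d['f'],d['cx'],d['cy'])
E
```

```text
[482.7  19.4 248.7] [3.140e+00 2.000e-03 1.729e+00] 0.2213635416686361 [-0.39  0.41  0.4   1.98 -0.22  0.79  0.3 ]
[[ 9.9000e-01  1.5000e-01  5.0000e-02  4.6946e+02]
 [ 1.6000e-01 -9.4000e-01 -3.0000e-01  9.6980e+01]
 [ 0.0000e+00  3.1000e-01 -9.5000e-01  3.7307e+02]
 [ 0.0000e+00  0.0000e+00  0.0000e+00  1.0000e+00]] 289.80643195062476 256.3252319746313 195.34068721779332
```

View pics/w1.png

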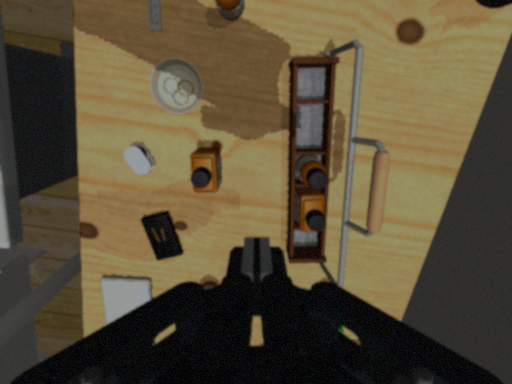

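The wrist view shows the carrier from (312,60) to (306,258), the bail behind it with its grip at (378,193), the oblong at (204,170), the dish at (177,85) and the stone at (161,235). I'll measure from this view.

```bash
cat > w.py <<'E'
from h import *
d=cam('wrist');P=cloud(d);hsv=cv2.cvtColor(d['img'],cv2.COLOR_RGB2HSV)
t=(P[...,0]>490)&(P[...,0]<690)&(P[...,1]<190)&(P[...,1]>-115)&(d['depth']>0)
R=lambda q:tuple(np.round(v,1).tolist() if not np.isscalar(v) else round(v,2) for v in cv2.minAreaRect(q[:,:2].astype(np.float32)))
q=P[t&(P[...,2]>28)&(P[...,2]<45)]; print('carrier',len(q),R(q))
q=P[t&(P[...,2]>112)&(P[...,2]<145)&(hsv[...,1]>90)]; print('grip',len(q),R(q),q.mean(0).round(1),q[:,2].max())
for lo,hi,nm in((66,84,'cap'),(38,50,'body')):
    m=((P[...,2]>lo)&(P[...,2]<hi)&(P[...,0]<480)&(P[...,0]>380)&(abs(P[...,1])<230)&((nm=='body')|(hsv[...,2]<80))).astype(np.uint8)
    k,l,st,c=cv2.connectedComponentsWithStats(m)
    for i in range(1,k):
        if st[i,4]>60: print(nm,c[i].round(),st[i,4],R(P[l==i]),P[l==i].mean(0).round(1))
m=t&(P[...,2]>66)&(P[...,2]<82)&(hsv[...,2]<75)&(P[...,0]<575)
k,l,st,c=cv2.connectedComponentsWithStats(m.astype(np.uint8))
for i in range(1,k):
    if st[i,4]>40: print('stowcap',c[i].round(),st[i,4],R(P[l==i]),P[l==i].mean(0).round(1))
E
python3 w.py
```

```text
carrier 3128 ([546.1, 30.5], [49.5, 258.9], 10.17)
grip 1307 ([588.0, 41.2], [14.6, 84.9], 11.85) [586.8  40.2 130.2] 134.15070191345913
cap [201. 180.] 286 ([423.5, 10.9], [19.2, 18.5], 9.0) [423.5  11.3  74.1]
body [231.   8.] 151 ([427.9, 184.0], [28.9, 11.6], 10.97) [430.  182.3  45.5]
body [209. 169.] 340 ([422.8, 10.1], [30.3, 47.4], 9.53) [426.8  17.2  45.1]
stowcap [317. 181.] 346 ([546.0, 30.6], [20.7, 19.9], 19.78) [544.6  31.4  78.9]
stowcap [316. 223.] 319 ([554.8, -17.2], [19.0, 20.3], 9.64) [554.  -15.2  78.2]
```

{"method": "send_rows", "body": {
  "series": [
    [0,[0.64,0.11,-0.4],[0,0,0.2]],
    [0,[0.65,0.12,-0.4],[0,0,0]],
    [0,[0,0,-0.5],[0,0,0]],
    [0,[0,0,-0.56],[0,0,0]],
    [0,[0,0,0],[0,0,0]],
    [0,[0.135,0.024,-0.025],[0,0,0]],
    [0,[0.135,0.024,-0.025],[0,0,0]],
    [0,[0,0,0],[0,0,0]]
  ]
}}

```text
clock: 3.28
eef_pos: [576.3, 40.6, 134.6]
tool_rot: [3.139, 0.0, 1.754]
force: [0.4, 0.2, 0.0]
width: -0.4
gripper_force: 0.0
```

{"method": "send_rows", "body": {
  "series": [
    [0,[0.157,0.028,-0.075],[0,0,0]],
    [0,[0.157,0.028,-0.075],[0,0,0]],
    [0,[0.14,0.025,-0.1],[0,0,0]],
    [0,[0.14,0.025,-0.1],[0,0,0]],
    [0,[0.116,0.021,-0.133],[0,0,0]],
    [0,[0.116,0.021,-0.133],[0,0,0]],
    [0,[0.07,0.012,-0.05],[0,0,0]],
    [0,[0,0,0],[0,0,0]]
  ]
}}

```text
clock: 4.28
eef_pos: [627.9, 49.7, 92.9]
tool_rot: [-3.139, -0.0, 1.754]
force: [-1.7, -0.5, -0.6]
width: 0.0
gripper_force: 0.9
```

```bash
cat > bail.py <<'E'
from h import *
s=sensors.read_state();print(s['eef_pos'].round(1),s['tool_rot'].round(3),s['force'].round(1))
d=cam('scene');P=cloud(d);hsv=cv2.cvtColor(d['img'],cv2.COLOR_RGB2HSV)
c,w=np.cos(.177),np.sin(.177);x=P[...,0]-546;y=P[...,1]-30.5
u=c*x+w*y;v=-w*x+c*y;z=P[...,2]
r=np.hypot(u-18,z-24)
m=(abs(v)<24)&(r>92)&(r<120)&(u>-30)&(z>15)&(hsv[...,1]>60)&(hsv[...,2]>110)
print(m.sum(),np.median(u[m]),np.median(z[m]),'bail',np.median(np.arctan2(u[m]-18,z[m]-24))+.171)
import sys
if len(sys.argv)>1:save(d,sys.argv[1])
E
python3 bail.py s2.png
```

```text
[627.9  49.7  92.9] [-3.139 -0.     1.754] [-1.7 -0.5 -0.6]
19 98.45000591141154 91.68079808350575 bail 1.046342321608563
```

View pics/s2.png

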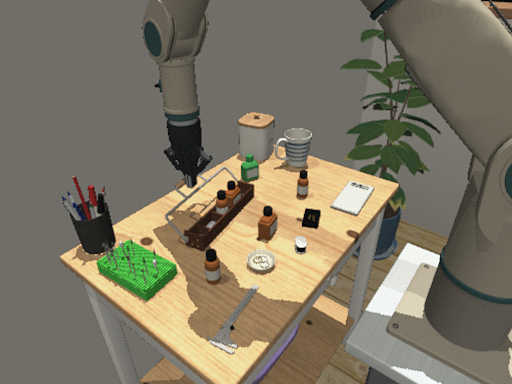

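Bail is at about 1.05 rad. Next is the oblong.

{"method": "send_rows", "body": {
  "series": [
    [0,[-0.05,0,0.9],[0,0,0]],
    [0,[0,0,0.9],[0,0,0]],
    [60,[-0.68,-0.13,0],[0,0,0]],
    [60,[-0.68,-0.13,0],[0,0,0]],
    [60,[-0.68,-0.13,0],[0,0,0]],
    [60,[-0.68,-0.13,0],[0,0,0]],
    [60,[-0.64,-0.13,0],[0,0,0]],
    [60,[0,0,0],[0,0,0]]
  ]
}}

```text
clock: 5.32
eef_pos: [421.8, 10.3, 202.5]
tool_rot: [3.142, -0.001, 1.752]
force: [0.6, -0.5, 1.0]
width: 59.7
gripper_force: 0.0
```

```bash
python3 bail.py; python3 w.py
```

```text
[421.8  10.3 202.5] [ 3.142e+00 -1.000e-03  1.752e+00] [ 0.6 -0.5  1. ]
70 97.99926495586202 91.84761255765554 bail 1.046613882282935
carrier 4499 ([554.1, 31.3], [64.8, 260.7], 10.55)w.py:6: RuntimeWarning: Mean of empty slice.
  q=P[t&(P[...,2]>112)&(P[...,2]<145)&(hsv[...,1]>90)]; print('grip',len(q),R(q),q.mean(0).round(1),q[:,2].max())
  ret = um.true_divide(
Traceback (most recent call last):
  File "w.py", line 6, in <module>
    q=P[t&(P[...,2]>112)&(P[...,2]<145)&(hsv[...,1]>90)]; print('grip',len(q),R(q),q.mean(0).round(1),q[:,2].max())
                                                                                                      ~~~~~~~~~~^^
ValueError: zero-size array to reduction operation maximum which has no identity
```

{"method": "send_rows", "body": {
  "series": [
    [60,[0.025,0.008,-0.8],[0,0,0]],
    [60,[0,0,-0.8],[0,0,0]],
    [60,[0,0,-0.6],[0,0,0]],
    [60,[0,0,-0.32],[0,0,0]],
    [60,[0,0,0],[0,0,0]],
    [20,[0,0,0],[0,0,0]],
    [20,[0,0,0],[0,0,0]],
    [20,[0,0,0],[0,0,0]]
  ]
}}

```text
clock: 6.42
eef_pos: [425.2, 12.2, 57.1]
tool_rot: [-3.141, -0.003, 1.754]
force: [-0.9, 0.3, 5.8]
width: 28.2
gripper_force: 59.2
```

{"method": "send_rows", "body": {
  "series": [
    [20,[0,0,0.3],[0,0,0]],
    [20,[0,0,0.6],[0,0,0]],
    [20,[0,0,0.6],[0,0,0]],
    [20,[0,0,0],[0,0,0]]
  ]
}}

```text
clock: 6.92
eef_pos: [425.9, 12.1, 148.2]
tool_rot: [3.14, -0.003, 1.754]
force: [0.2, -0.2, -0.4]
width: 28.1
gripper_force: 59.6
```

```bash
python3 - <<'E'
from h import *
s=sensors.read_state();print(s['eef_pos'].round(1),s['tool_rot'].round(3),s['force'].round(1),s['width'])
d=cam('wrist');save(d,'w3.png')
E
cat > bod.py <<'E'
# held bottle: amber/black blob near TCP seen from scene and top
from h import *
s=sensors.read_state();e=s['eef_pos']
for n in('scene','top','wrist'):
    d=cam(n);P=cloud(d);hsv=cv2.cvtColor(d['img'],cv2.COLOR_RGB2HSV)
    m=(abs(P[...,0]-e[0])<45)&(abs(P[...,1]-e[1])<45)&(P[...,2]<e[2])&(P[...,2]>5)&(d['depth']>0)&(hsv[...,0]<25)&(hsv[...,1]>90)
    q=P[m]
    if len(q)>20:print(n,len(q),q.min(0).round(1),q.max(0).round(1),np.percentile(q[:,2],2))
E
python3 bod.py
```

```text
[425.9  12.1 148.2] [ 3.140e+00 -3.000e-03  1.754e+00] [ 0.2 -0.2 -0.4] 28.06399538192724
scene 356 [396.5 -15.7  91.9] [438.7  34.1 146.9] 94.48129675604464
wrist 3972 [395.1 -13.7  91.4] [449.5  35.9 147. ] 96.04850964991536
```

View pics/w3.png

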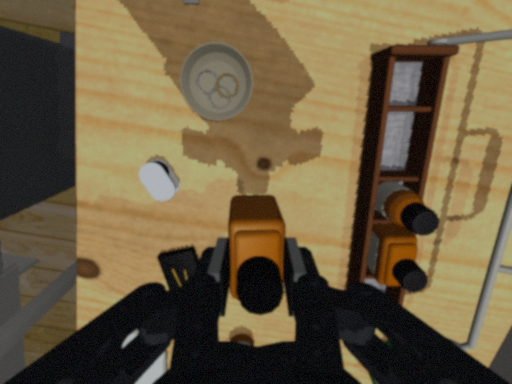

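The oblong is held upright, its cap at (260,284), and the carrier's cells are in view on the right. Next I'll move over cell 2.

{"method": "send_rows", "body": {
  "series": [
    [20,[0.4,0.22,0],[0,0,0]],
    [20,[0.55,0.34,0],[0,0,0]],
    [20,[0.55,0.34,0],[0,0,0]],
    [20,[0.36,0.23,0],[0,0,0]],
    [20,[0,0,-0.3],[0,0,0]],
    [20,[0,0,0],[0,0,0]]
  ]
}}

```text
clock: 7.88
eef_pos: [532.9, 78.9, 125.5]
tool_rot: [-3.131, -0.004, 1.752]
force: [0.1, -0.4, -1.3]
width: 27.8
gripper_force: 59.6
```

```bash
cat > cap.py <<'E'
# cap top disc of held bottle: body faces by depth, all in carrier frame (u,v)
from h import *
s=sensors.read_state();e=s['eef_pos'];print(e.round(1),s['tool_rot'].round(3))
c,w=np.cos(.177),np.sin(.177)
uv=lambda x,y:(c*(x-546)+w*(y-30.5),-w*(x-546)+c*(y-30.5))
print('tcp uv',np.round(uv(e[0],e[1]),1))
for n in('wrist','scene'):
    d=cam(n);P=cloud(d);hsv=cv2.cvtColor(d['img'],cv2.COLOR_RGB2HSV)
    U,V=uv(P[...,0],P[...,1]);Z=P[...,2];eu,ev=uv(e[0],e[1])
    near=(abs(U-eu)<40)&(abs(V-ev)<40)&(d['depth']>0)
    am=near&(hsv[...,0]<25)&(hsv[...,1]>90)&(Z<e[2]-5)&(Z>e[2]-62)
    for nm,m in(('body',am),('cap',near&(hsv[...,2]<70)&(abs(Z-e[2]-19)<4)&(abs(V-ev)<16)&(abs(U-eu)<13))):
        if m.sum()>15:print(n,nm,m.sum(),'u',np.percentile(U[m],[2,98]).round(1),'v',np.percentile(V[m],[2,98]).round(1),'z',np.percentile(Z[m],[2,98]).round(1))
    if n=='wrist':
        m=(abs(Z-34)<7)&(abs(U)<32)&(abs(V)<135)&(hsv[...,2]<110);
        if m.sum()>50:
            q=np.stack([U[m],V[m]],1); print('carrier u',np.percentile(q[:,0],[1,99]).round(1),'v',np.percentile(q[:,1],[.5,99.5]).round(1))
        save(d,'w_last.png')
E
python3 cap.py
```

```text
[532.9  78.9 125.5] [-3.131 -0.004  1.752]
tcp uv [-4.4 49.9]
wrist body 2604 u [-20.4   9.2] v [32.8 72.1] z [ 75.3 120.2]
wrist cap 1495 u [-12.2   5.6] v [40.1 57.6] z [140.9 145.1]
carrier u [-22.5  29.9] v [-83.4 129.6]
scene body 259 u [-23.6   6.6] v [26.5 69.9] z [ 73.  119.6]
scene cap 50 u [-12.7   8.5] v [41. 57.] z [140.9 147.7]
```

```bash
cp pics/w_last.png pics/w4.png
```

```text
(no output)
```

View pics/w4.png

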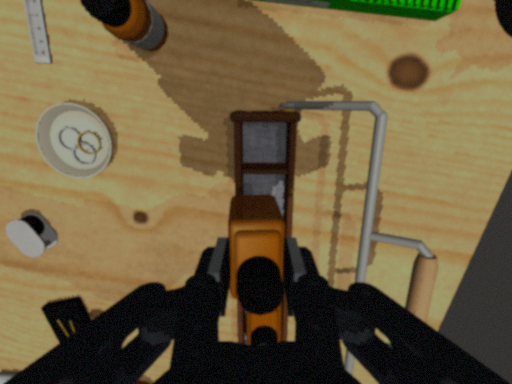

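The held oblong hangs over the front of cell 2. It needs about 4.4 mm in +u and is fine in v.

{"method": "send_rows", "body": {
  "series": [
    [20,[0.075,0.013,-0.1],[0,0,0]],
    [20,[0,0,-0.2],[0,0,0]],
    [20,[0,0,0],[0,0,0]]
  ]
}}

```text
clock: 8.35
eef_pos: [539.5, 80.6, 109.1]
tool_rot: [-3.136, -0.004, 1.753]
force: [0.2, -0.1, -1.2]
width: 28.0
gripper_force: 59.6
```

```bash
python3 cap.py
```

```text
[539.5  80.6 109.1] [-3.136 -0.004  1.753]
tcp uv [ 2.4 50.5]
wrist body 2646 u [-13.3  16.2] v [33.1 72.7] z [ 58.7 103.8]
wrist cap 1527 u [-5.5 12.3] v [39.9 58.1] z [124.4 128.6]
carrier u [-22.7  30. ] v [-64.9 129.4]
scene body 250 u [-17.3  12.7] v [26.3 70.6] z [ 56.2 102.6]
scene cap 47 u [-6.5 15.1] v [40.8 56.9] z [124.6 131.2]
```

{"method": "send_rows", "body": {
  "series": [
    [20,[-0.035,-0.006,-0.2],[0,0,0]],
    [20,[0,0,-0.2],[0,0,0]],
    [20,[0,0,-0.15],[0,0,0]],
    [20,[0,0,-0.1],[0,0,0]],
    [20,[0,0,0],[0,0,0]],
    [20,[0,0,0],[0,0,0]]
  ]
}}

```text
clock: 9.2
eef_pos: [538.5, 80.2, 71.3]
tool_rot: [-3.138, -0.003, 1.753]
force: [0.1, -0.0, -0.0]
width: 28.0
gripper_force: 59.6
```

```bash
python3 cap.py
```

```text
[538.5  80.2  71.3] [-3.138e+00 -3.000e-03  1.753e+00]
tcp uv [ 1.4 50.2]
wrist body 4975 u [-21.9  22.2] v [11.4 87.5] z [13.2 65.5]
wrist cap 1532 u [-6.5 11.3] v [39.9 57.9] z [86.6 90.9]
carrier u [-22.7  30.1] v [-28.8 129. ]
scene body 515 u [-25.5  18.1] v [15.5 88.2] z [10.6 63.6]
scene cap 44 u [-8.6 13.8] v [41.2 56. ] z [86.4 92.3]
```

{"method": "send_rows", "body": {
  "series": [
    [20,[-0.015,-0.003,-0.06],[0,0,0]],
    [20,[0,0,-0.05],[0,0,0]],
    [20,[0,0,0],[0,0,0]],
    [20,[0,0,0],[0,0,0]]
  ]
}}

```text
clock: 9.8
eef_pos: [537.4, 80.1, 64.5]
tool_rot: [-3.138, -0.003, 1.753]
force: [-0.1, 0.3, -1.5]
width: 27.8
gripper_force: 59.6
```

{"method": "send_rows", "body": {
  "series": [
    [20,[0,0,-0.03],[0,0,0]],
    [20,[0,0,0],[0,0,0]],
    [20,[0,0,0],[0,0,0]]
  ]
}}

```text
clock: 10.18
eef_pos: [537.5, 80.1, 63.2]
tool_rot: [-3.138, -0.004, 1.753]
force: [-1.0, 0.3, 4.9]
width: 27.6
gripper_force: 60.4
```

{"method": "send_rows", "body": {
  "series": [
    [30,[0,0,0],[0,0,0]],
    [36,[0,0,0],[0,0,0]],
    [46,[0,0,0],[0,0,0]],
    [46,[0,0,0.4],[0,0,0]],
    [46,[0,0,0.7],[0,0,0]],
    [46,[0,0,0.9],[0,0,0]],
    [46,[-0.3,0.3,0.3],[0,0,0]],
    [46,[0,0,0],[0,0,0]]
  ]
}}

```text
clock: 11.18
eef_pos: [519.1, 99.7, 201.7]
tool_rot: [-3.14, -0.005, 1.756]
force: [-0.1, 0.0, 0.0]
width: 45.9
gripper_force: 0.0
```

```bash
cat > st.py <<'E'
# standing caps (dark, z near cap top) in a view; world and carrier coords
from h import *
import sys
s=sensors.read_state();e=s['eef_pos'];print(e.round(1),s['tool_rot'].round(3))
c,w=np.cos(.177),np.sin(.177)
for n in sys.argv[1:]:
    d=cam(n);P=cloud(d);hsv=cv2.cvtColor(d['img'],cv2.COLOR_RGB2HSV)
    k,l,q,ce=cv2.connectedComponentsWithStats(((P[...,2]>70)&(P[...,2]<86)&(hsv[...,2]<75)&(P[...,0]>390)&(P[...,0]<590)&(abs(P[...,1])<225)).astype(np.uint8))
    for i in range(1,k):
        if q[i,4]>25:
            a=P[l==i];a=a[a[:,2]>np.percentile(a[:,2],95)-5];(x,y),sz,_=cv2.minAreaRect(a[:,:2].astype(np.float32))
            print(n,ce[i].round(),q[i,4],'xy',round(x,1),round(y,1),'size',np.round(sz,1),'ztop',a[:,2].max().round(1),'uv',round(c*(x-546)+w*(y-30.5),1),round(-w*(x-546)+c*(y-30.5),1))
E
python3 st.py wrist top; python3 bail.py
```

```text
[519.1  99.7 201.7] [-3.14  -0.005  1.756]
wrist [165.  63.] 560 xy 426.8 193.3 size [19.2 20. ] ztop 76.8 uv -88.6 181.3
wrist [269. 219.] 421 xy 534.7 78.4 size [19.6 19.6] ztop 82.9 uv -2.6 49.1
wrist [271. 265.] 393 xy 545.9 30.8 size [20.5 18.8] ztop 82.3 uv -0.1 0.3
wrist [271. 306.] 382 xy 555.6 -16.6 size [19.6 19.7] ztop 82.3 uv 1.1 -48.1
top [265. 170.] 40 xy 556.1 -18.2 size [12.6 18.2] ztop 85.8 uv 1.4 -49.7
top [246. 174.] 56 xy 546.7 29.8 size [17.6 17.8] ztop 85.7 uv 0.6 -0.8
top [227. 178.] 45 xy 535.8 78.8 size [15.4 15.4] ztop 85.3 uv -1.5 49.4
top [329. 213.] 49 xy 444.7 -177.9 size [17.8 16. ] ztop 80.6 uv -136.4 -187.3
top [183. 222.] 36 xy 426.1 191.1 size [ 9.9 20. ] ztop 80.0 uv -89.8 179.2
[519.4  98.1 200.3] [-3.138e+00 -3.000e-03  1.754e+00] [-0.1  0.1 -0.7]
71 98.54613007346641 91.41760341243145 bail 1.0481903948222269
```

The oblong is seated (cap top 82.9 mm). Next is the left round.

{"method": "send_rows", "body": {
  "series": [
    [60,[-0.5,0.52,0],[0,0,0]],
    [60,[-0.5,0.52,0],[0,0,0]],
    [60,[-0.54,0.54,0],[0,0,0]],
    [60,[0,0,-0.4],[0,0,0]],
    [60,[0,0,-0.4],[0,0,0]],
    [60,[0,0,-0.2],[0,0,0]],
    [60,[0,0,0],[0,0,0]]
  ]
}}

```text
clock: 12.2
eef_pos: [426.9, 191.9, 139.8]
tool_rot: [-3.136, -0.002, 1.752]
force: [0.9, -0.6, 0.1]
width: 59.8
gripper_force: 0.0
```

```bash
python3 st.py wrist
```

```text
[426.9 191.9 139.8] [-3.136e+00 -2.000e-03  1.752e+00]
wrist [256. 215.] 600 xy 425.5 194.4 size [19.3 19.2] ztop 76.8 uv -89.8 182.6
wrist [367. 367.] 136 xy 540.1 79.7 size [ 7.  17.3] ztop 82.1 uv 2.8 49.4
```

{"method": "send_rows", "body": {
  "series": [
    [60,[-0.01,0.03,-0.5],[0,0,0]],
    [60,[0,0,-0.5],[0,0,0]],
    [60,[0,0,-0.3],[0,0,0]],
    [60,[0,0,-0.12],[0,0,0]],
    [60,[0,0,0],[0,0,0]],
    [60,[0,0,0],[0,0,0]]
  ]
}}

```text
clock: 13.0
eef_pos: [427.1, 194.9, 56.3]
tool_rot: [-3.14, -0.004, 1.753]
force: [-0.1, 0.3, -0.1]
width: 60.0
gripper_force: 0.0
```

{"method": "send_rows", "body": {
  "series": [
    [60,[0,0,-0.06],[0,0,0]],
    [20,[0,0,0],[0,0,0]],
    [20,[0,0,0],[0,0,0]],
    [20,[0,0,0],[0,0,0]],
    [20,[0,0,0],[0,0,0]]
  ]
}}

```text
clock: 13.62
eef_pos: [426.4, 194.8, 52.3]
tool_rot: [-3.138, -0.004, 1.753]
force: [-1.0, -0.1, 5.3]
width: 27.0
gripper_force: 58.9
```

{"method": "send_rows", "body": {
  "series": [
    [20,[0,0,0.3],[0,0,0]],
    [20,[0,0,0.5],[0,0,0]],
    [20,[0,0,0.5],[0,0,0]],
    [20,[0.5,-0.33,0],[0,0,0]],
    [20,[0.6,-0.4,0],[0,0,0]],
    [20,[0.5,-0.33,0],[0,0,0]],
    [20,[0,0,0],[0,0,0]],
    [20,[0,0,0],[0,0,0]]
  ]
}}

```text
clock: 14.62
eef_pos: [521.4, 131.4, 129.5]
tool_rot: [-3.136, -0.004, 1.753]
force: [-0.8, 0.4, -0.7]
width: 27.4
gripper_force: 59.4
```

```bash
python3 cap.py
```

```text
[521.4 131.4 129.5] [-3.136 -0.004  1.753]
tcp uv [ -6.4 103.6]
wrist body 753 u [-30.   17.2] v [107.  117.2] z [ 79.3 124.4]
wrist cap 1625 u [-15.9   2.7] v [ 93.9 112.4] z [145.1 152.5]
carrier u [-22.8  30.5] v [-34.  129.7]
scene body 95 u [-23.8   4.3] v [ 92.8 115.5] z [ 79.7 124.1]
scene cap 42 u [-17.5   6.2] v [ 95.2 111.1] z [145. 152.]
```

{"method": "send_rows", "body": {
  "series": [
    [20,[0.118,-0.065,0],[0,0,0]],
    [20,[0,0,-0.25],[0,0,0]],
    [20,[0,0,-0.2],[0,0,0]],
    [20,[0,0,0],[0,0,0]],
    [20,[0,0,0],[0,0,0]]
  ]
}}

```text
clock: 15.35
eef_pos: [529.4, 127.1, 102.8]
tool_rot: [-3.138, -0.003, 1.753]
force: [0.2, 0.5, 0.5]
width: 27.4
gripper_force: 59.4
```

```bash
python3 cap.py
```

```text
[529.4 127.1 102.8] [-3.138e+00 -3.000e-03  1.753e+00]
tcp uv [ 0.7 98. ]
wrist body 1038 u [-23.3  23.8] v [102.  121.8] z [40.8 97.6]
wrist cap 1679 u [-9.1  9.8] v [ 88.3 106.7] z [118.4 125.7]
carrier u [-22.6  30.6] v [-14.2 129.8]
scene body 215 u [-26.   18.5] v [ 59.3 119.8] z [41.1 96.6]
scene cap 37 u [-9.2 13. ] v [ 89.2 105.4] z [118.1 125.1]
```

Centred (u 0.4, v 97.5). I'll lower it: 44 mm to the seat, then feel for the floor.

{"method": "send_rows", "body": {
  "series": [
    [20,[-0.008,0.005,-0.25],[0,0,0]],
    [20,[0,0,-0.2],[0,0,0]],
    [20,[0,0,-0.15],[0,0,0]],
    [20,[0,0,-0.1],[0,0,0]],
    [20,[0,0,0],[0,0,0]],
    [20,[0,0,0],[0,0,0]]
  ]
}}

```text
clock: 16.2
eef_pos: [529.3, 127.4, 61.1]
tool_rot: [-3.139, -0.003, 1.753]
force: [-0.1, -0.3, -0.5]
width: 27.3
gripper_force: 59.4
```

{"method": "send_rows", "body": {
  "series": [
    [20,[0,0,-0.035],[0,0,0]],
    [20,[0,0,0],[0,0,0]],
    [20,[0,0,0],[0,0,0]]
  ]
}}

```text
clock: 16.58
eef_pos: [529.1, 127.5, 58.9]
tool_rot: [-3.138, -0.003, 1.753]
force: [0.4, 0.8, -0.1]
width: 27.0
gripper_force: 59.4
```

{"method": "send_rows", "body": {
  "series": [
    [20,[0,0,-0.02],[0,0,0]],
    [20,[0,0,0],[0,0,0]],
    [20,[0,0,0],[0,0,0]]
  ]
}}

```text
clock: 16.95
eef_pos: [529.2, 127.5, 58.4]
tool_rot: [-3.139, -0.004, 1.753]
force: [-1.2, -0.7, 6.4]
width: 26.7
gripper_force: 60.1
```

{"method": "send_rows", "body": {
  "series": [
    [30,[0,0,0],[0,0,0]],
    [36,[0,0,0],[0,0,0]],
    [46,[0,0,0],[0,0,0]],
    [46,[0,0,0.4],[0,0,0]],
    [46,[0,0,0.8],[0,0,0]],
    [46,[0,0,0.9],[0,0,0]],
    [46,[-0.23,-0.7,0.2],[0,0,0]],
    [60,[-0.23,-0.7,0],[0,0,0]]
  ]
}}

```text
clock: 17.95
eef_pos: [501.9, 42.9, 196.9]
tool_rot: [-3.141, -0.003, 1.755]
force: [0.7, -0.3, -0.3]
width: 59.8
gripper_force: 0.0
```

{"method": "send_rows", "body": {
  "series": [
    [60,[-0.19,-0.74,0],[0,0,0]],
    [60,[-0.19,-0.74,0],[0,0,0]],
    [60,[-0.19,-0.74,0],[0,0,0]],
    [60,[-0.19,-0.74,0],[0,0,0]],
    [60,[-0.19,-0.72,0],[0,0,0]],
    [60,[0,0,-0.3],[0,0,0]],
    [60,[0,0,0],[0,0,0]],
    [60,[0,0,0],[0,0,0]]
  ]
}}

```text
clock: 18.95
eef_pos: [444.6, -176.8, 177.8]
tool_rot: [-3.138, -0.004, 1.754]
force: [0.0, 0.1, -0.2]
width: 60.2
gripper_force: 0.0
```

```bash
python3 st.py wrist top
```

```text
[ 444.6 -176.8  177.8] [-3.138 -0.004  1.754]
wrist [458.  15.] 1005 xy 555.0 -19.5 size [20.4 17.9] ztop 83.6 uv 0.0 -50.8
wrist [255. 204.] 424 xy 443.4 -179.0 size [19.1 18.8] ztop 76.8 uv -137.9 -188.1
top [265. 170.] 37 xy 556.3 -16.9 size [10.1 17.7] ztop 85.0 uv 1.8 -48.5
top [246. 174.] 56 xy 547.4 31.2 size [18.4 18.3] ztop 85.1 uv 1.5 0.5
top [228. 178.] 40 xy 536.0 77.7 size [13.  15.6] ztop 85.2 uv -1.6 48.2
top [208. 181.] 55 xy 530.2 125.9 size [17.5 17.9] ztop 85.9 uv 1.2 96.7
```

{"method": "send_rows", "body": {
  "series": [
    [60,[-0.015,-0.037,-0.6],[0,0,0]],
    [60,[0,0,-0.6],[0,0,0]],
    [60,[0,0,-0.5],[0,0,0]],
    [60,[0,0,-0.3],[0,0,0]],
    [60,[0,0,-0.08],[0,0,0]],
    [60,[0,0,0],[0,0,0]],
    [60,[0,0,0],[0,0,0]]
  ]
}}

```text
clock: 19.92
eef_pos: [444.1, -179.7, 53.6]
tool_rot: [-3.139, -0.002, 1.754]
force: [-0.5, 0.4, 0.1]
width: 60.0
gripper_force: 0.0
```

{"method": "send_rows", "body": {
  "series": [
    [20,[0,0,0],[0,0,0]],
    [20,[0,0,0],[0,0,0]],
    [20,[0,0,0],[0,0,0]],
    [20,[0,0,0],[0,0,0]],
    [20,[0,0,0.3],[0,0,0]],
    [20,[0,0,0.5],[0,0,0]],
    [20,[0,0,0.5],[0,0,0]]
  ]
}}

```text
clock: 20.8
eef_pos: [443.2, -179.4, 131.7]
tool_rot: [-3.138, -0.004, 1.753]
force: [1.2, -0.6, -0.1]
width: 27.4
gripper_force: 59.5
```

{"method": "send_rows", "body": {
  "series": [
    [20,[0.4,0.38,0],[0,0,0]],
    [20,[0.6,0.57,0],[0,0,0]],
    [20,[0.6,0.57,0],[0,0,0]],
    [20,[0.36,0.36,0],[0,0,0]],
    [20,[0,0,0],[0,0,0]],
    [20,[0,0,-0.2],[0,0,0]],
    [20,[0,0,0],[0,0,0]],
    [20,[0,0,0],[0,0,0]]
  ]
}}

```text
clock: 21.8
eef_pos: [560.5, -67.8, 118.7]
tool_rot: [-3.137, -0.003, 1.751]
force: [-0.1, -0.1, -0.0]
width: 27.0
gripper_force: 59.5
```

```bash
python3 cap.py
```

```text
[560.5 -67.8 118.7] [-3.137e+00 -3.000e-03  1.751e+00]
tcp uv [ -3.1 -99.3]
wrist body 1186 u [-25.2  11.2] v [-96. -61.] z [ 57.9 113.5]
wrist cap 1739 u [-12.6   5.8] v [-107.7  -90.1] z [134.3 140.9]
carrier u [-22.8  23.3] v [-125.5   39.3]
scene body 79 u [-19.7   8. ] v [-98.5 -61.9] z [ 58.9 113.2]
scene cap 39 u [-14.   9.] v [-111.7  -90.5] z [134.  141.5]
```

{"method": "send_rows", "body": {
  "series": [
    [20,[0.047,0.023,0],[0,0,0]],
    [20,[0,0,-0.25],[0,0,0]],
    [20,[0,0,-0.1],[0,0,0]],
    [20,[0,0,0],[0,0,0]],
    [20,[0,0,0],[0,0,0]]
  ]
}}

```text
clock: 22.52
eef_pos: [563.9, -65.5, 97.8]
tool_rot: [-3.138, -0.003, 1.753]
force: [0.2, -0.4, -0.9]
width: 26.8
gripper_force: 59.5
```

```bash
python3 cap.py
```

```text
[563.9 -65.5  97.8] [-3.138e+00 -3.000e-03  1.753e+00]
tcp uv [  0.8 -97.7]
wrist body 1600 u [-21.1  21.1] v [-96.8 -58.3] z [36.  92.4]
wrist cap 1723 u [-8.7  9.3] v [-105.9  -88.5] z [113.3 119.9]
carrier u [-22.6  22.8] v [-109.7   34.8]
scene body 137 u [-25.4   8.9] v [-125.2  -58.9] z [36.1 91.4]
scene cap 37 u [-10.1  13.2] v [-106.9  -90. ] z [113.1 120.6]
```

{"method": "send_rows", "body": {
  "series": [
    [20,[-0.005,-0.01,-0.25],[0,0,0]],
    [20,[0,0,-0.2],[0,0,0]],
    [20,[0,0,-0.1],[0,0,0]],
    [20,[0,0,-0.06],[0,0,0]],
    [20,[0,0,0],[0,0,0]],
    [20,[0,0,0],[0,0,0]]
  ]
}}

```text
clock: 23.38
eef_pos: [563.9, -66.1, 61.5]
tool_rot: [-3.139, -0.003, 1.753]
force: [0.6, -0.4, -1.5]
width: 27.1
gripper_force: 59.5
```

{"method": "send_rows", "body": {
  "series": [
    [20,[0,0,-0.035],[0,0,0]],
    [20,[0,0,0],[0,0,0]],
    [20,[0,0,0],[0,0,0]]
  ]
}}

```text
clock: 23.75
eef_pos: [564.0, -66.0, 59.7]
tool_rot: [-3.139, -0.003, 1.753]
force: [-1.2, 0.2, 5.1]
width: 27.1
gripper_force: 60.1
```

Contact. I'll release, lift and check all five.

{"method": "send_rows", "body": {
  "series": [
    [30,[0,0,0],[0,0,0]],
    [36,[0,0,0],[0,0,0]],
    [46,[0,0,0],[0,0,0]],
    [46,[0,0,0.4],[0,0,0]],
    [46,[0,0,0.8],[0,0,0]],
    [20,[0,0,0.9],[0,0,0]],
    [0,[-0.3,0.9,0.2],[0,0,0]],
    [0,[-0.3,0.9,0],[0,0,0]]
  ]
}}

```text
clock: 24.75
eef_pos: [528.2, 42.8, 198.5]
tool_rot: [-3.141, -0.003, 1.751]
force: [0.5, 1.1, 0.1]
width: 0.2
gripper_force: 0.0
```

{"method": "send_rows", "body": {
  "series": [
    [0,[-0.2,0.9,0],[0,0,0]],
    [0,[0,0.4,0],[0,0,0]],
    [0,[0,0,0],[0,0,0]]
  ]
}}

```text
clock: 25.12
eef_pos: [515.2, 122.5, 196.8]
tool_rot: [-3.138, -0.004, 1.758]
force: [-0.4, -0.1, -0.1]
width: -0.0
gripper_force: 0.0
```

```bash
python3 st.py wrist; python3 bail.py
```

```text
[515.2 122.5 196.8] [-3.138 -0.004  1.758]
wrist [273. 194.] 465 xy 528.9 126.1 size [20.4 20.1] ztop 82.8 uv -0.0 97.2
wrist [272. 239.] 172 xy 537.3 83.3 size [ 9.5 17.4] ztop 82.6 uv 0.7 53.5
[515.5 120.3 197. ] [-3.138e+00 -3.000e-03  1.755e+00] [ 0.7 -0.  -1. ]
71 98.05862494684337 91.51209657827377 bail 1.049387833966479
```

{"method": "send_rows", "body": {
  "series": [
    [0,[0.66,-0.28,0],[0,0,0]],
    [0,[0.66,-0.28,0],[0,0,0]],
    [0,[0.66,-0.28,0],[0,0,0]],
    [0,[0.66,-0.27,0],[0,0,0]],
    [0,[0,0,0],[0,0,0]],
    [0,[0,0,0],[0,0,0]]
  ]
}}

```text
clock: 25.98
eef_pos: [673.1, 51.8, 196.7]
tool_rot: [-3.136, -0.003, 1.751]
force: [-0.0, -0.4, -0.7]
width: 0.0
gripper_force: 0.0
```

```bash
python3 cap.py|head -2; python3 st.py top; python3 bail.py
```

```text
[673.1  51.8 196.7] [-3.136e+00 -3.000e-03  1.751e+00]
tcp uv [128.9  -1.4]
[672.9  53.5 197. ] [-3.137 -0.004  1.753]
top [284. 166.] 55 xy 565.7 -65.9 size [18.1 17.7] ztop 85.1 uv 2.4 -98.4
top [265. 170.] 41 xy 557.0 -16.5 size [17.9 14.4] ztop 85.4 uv 2.5 -48.2
top [246. 174.] 56 xy 547.2 31.5 size [18.5 19.1] ztop 85.9 uv 1.3 0.8
top [228. 178.] 44 xy 535.9 77.6 size [15.6 12.8] ztop 85.7 uv -1.7 48.2
top [208. 181.] 56 xy 530.5 125.7 size [18.2 16.4] ztop 85.9 uv 1.5 96.5
[673.1  53.9 197.2] [-3.137 -0.004  1.753] [-0.4  0.3 -0.1]
66 98.09642684531954 91.7525471213427 bail 1.0449706336746267
```

{"method": "send_rows", "body": {
  "series": [
    [0,[0,0,-0.6],[0,0,0]],
    [0,[0,0,-0.6],[0,0,0]],
    [0,[0,0,-0.4],[0,0,0]],
    [0,[0,0,0],[0,0,0]],
    [0,[0,0,0],[0,0,0]],
    [0,[-0.115,-0.02,0],[0,0,0]],
    [0,[0,0,0],[0,0,0]]
  ]
}}

```text
clock: 27.05
eef_pos: [666.9, 52.1, 102.2]
tool_rot: [-3.139, -0.004, 1.753]
force: [-0.7, 0.2, -0.3]
width: 0.0
gripper_force: 0.0
```

{"method": "send_rows", "body": {
  "series": [
    [0,[-0.213,-0.038,0.175],[0,0,0]],
    [0,[-0.207,-0.037,0.16],[0,0,0]],
    [0,[-0.226,-0.04,0.127],[0,0,0]],
    [0,[-0.244,-0.044,0.09],[0,0,0]],
    [0,[-0.254,-0.045,0.055],[0,0,0]],
    [0,[0,0,0],[0,0,0]],
    [0,[0,0,0],[0,0,0]]
  ]
}}

```text
clock: 27.92
eef_pos: [608.0, 41.8, 145.7]
tool_rot: [3.122, -0.003, 1.754]
force: [7.5, 5.0, 27.9]
width: 0.1
gripper_force: 13.9
```

```bash
python3 bail.py; python3 cap.py|head -2
```

```text
[608.   41.8 145.7] [ 3.122e+00 -3.000e-03  1.754e+00] [ 7.5  5.  27.9]
43 50.634067720835255 128.27038646892834 bail 0.47452494302202197
[608.2  41.9 145.7] [ 3.121e+00 -3.000e-03  1.755e+00]
tcp uv [63.2  0.3]
```

The finger rode up the back of the grip because the finger tips are thinner than I assumed. I'll back off, go lower and push again.

{"method": "send_rows", "body": {
  "series": [
    [0,[0.12,0.022,0.05],[0,0,0]],
    [0,[0.2,0.035,0],[0,0,0]],
    [0,[0,0,-0.15],[0,0,0]],
    [0,[0,0,0],[0,0,0]],
    [0,[0,0,0],[0,0,0]]
  ]
}}

```text
clock: 28.7
eef_pos: [623.8, 44.3, 135.0]
tool_rot: [3.131, -0.002, 1.754]
force: [8.9, 3.2, 14.6]
width: -0.4
gripper_force: 9.4
```

```bash
python3 bail.py; python3 cap.py|head -2
```

```text
[623.8  44.3 135. ] [ 3.131e+00 -2.000e-03  1.754e+00] [ 8.9  3.2 14.6]
38 59.78402080503213 124.40350290528636 bail 0.5695863440303826
[623.8  44.3 135. ] [ 3.131e+00 -2.000e-03  1.754e+00]
tcp uv [79.  -0.1]
```

```bash
python3 - <<'E'
from h import *
d=cam('scene');a=cv2.resize(d['img'][100:250,130:280,::-1],(450,450),interpolation=cv2.INTER_CUBIC)
b=cam('wrist')['img'][184:384,170:345,::-1]; b=cv2.resize(b,(350,450))
cv2.imwrite('pics/x1.png',np.hstack([a,b]))
E
```

```text
(no output)
```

View pics/x1.png

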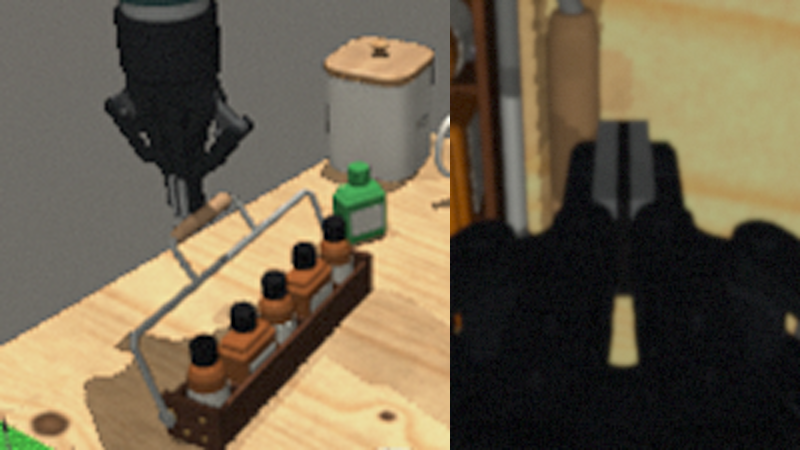

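The wrist crop shows narrow grey pads at (625,165) with wider black finger flanks beginning just behind the tips, and a flank is resting on the grip. The scene crop shows all five bottles standing. I'll back clear, go lower and push with the flat flank.

{"method": "send_rows", "body": {
  "series": [
    [0,[0,0,0.1],[0,0,0]],
    [0,[0.2,0.035,0.05],[0,0,0]],
    [0,[0.15,0.026,0],[0,0,0]],
    [0,[0,0,0],[0,0,0]],
    [0,[0,0,0],[0,0,0]]
  ]
}}

```text
clock: 29.58
eef_pos: [637.7, 46.8, 139.9]
tool_rot: [-3.136, -0.003, 1.753]
force: [-0.3, -0.2, -0.7]
width: 0.3
gripper_force: 0.0
```

```bash
python3 bail.py; python3 cap.py|head -2
```

```text
[637.7  46.8 139.9] [-3.136e+00 -3.000e-03  1.753e+00] [-0.3 -0.2 -0.7]
46 54.09228772387638 127.07554039825948 bail 0.513747590120042
[637.9  46.8 140.1] [-3.137e+00 -3.000e-03  1.753e+00]
tcp uv [93.3 -0.1]
```

{"method": "send_rows", "body": {
  "series": [
    [0,[0,0,-0.23],[0,0,0]],
    [0,[0,0,0],[0,0,0]],
    [0,[-0.15,-0.027,0],[0,0,0]],
    [0,[-0.15,-0.027,0],[0,0,0]],
    [0,[-0.167,-0.03,0.04],[0,0,0]],
    [0,[0,0,0],[0,0,0]],
    [0,[0,0,0],[0,0,0]]
  ]
}}

```text
clock: 30.6
eef_pos: [609.8, 42.1, 129.0]
tool_rot: [-3.136, -0.004, 1.753]
force: [-0.2, -0.3, 1.0]
width: -0.3
gripper_force: 0.0
```

```bash
python3 bail.py; python3 cap.py|head -2
```

```text
[609.8  42.1 129. ] [-3.136 -0.004  1.753] [-0.2 -0.3  1. ]
36 37.77839408347121 131.45426113413168 bail 0.35390957056477784
[609.9  42.2 128.8] [-3.136 -0.004  1.753]
tcp uv [64.9  0.2]
```

{"method": "send_rows", "body": {
  "series": [
    [0,[-0.148,-0.026,0.02],[0,0,0]],
    [0,[-0.148,-0.026,0.015],[0,0,0]],
    [0,[-0.148,-0.026,0.01],[0,0,0]],
    [0,[0,0,0],[0,0,0]],
    [0,[0,0,0],[0,0,0]]
  ]
}}

```text
clock: 31.38
eef_pos: [583.3, 37.4, 131.6]
tool_rot: [-3.137, -0.004, 1.753]
force: [-0.2, 0.1, 0.4]
width: 0.0
gripper_force: 0.0
```

```bash
python3 bail.py; python3 cap.py|head -2
```

```text
[583.3  37.4 131.6] [-3.137 -0.004  1.753] [-0.2  0.1  0.4]
43 10.72784135432447 135.6419512756982 bail 0.10559282179788965
[583.5  37.4 131.5] [-3.137 -0.004  1.753]
tcp uv [38.1  0.2]
```

{"method": "send_rows", "body": {
  "series": [
    [0,[-0.1,-0.018,-0.01],[0,0,0]],
    [0,[-0.08,-0.014,-0.01],[0,0,0]],
    [0,[0,0,0],[0,0,0]],
    [0,[0,0,0],[0,0,0]]
  ]
}}

```text
clock: 32.02
eef_pos: [572.7, 35.5, 130.5]
tool_rot: [-3.137, -0.004, 1.753]
force: [0.6, 0.4, 0.3]
width: 0.2
gripper_force: 0.0
```

```bash
python3 bail.py; python3 cap.py|head -2
```

```text
[572.7  35.5 130.5] [-3.137 -0.004  1.753] [0.6 0.4 0.3]
46 0.5298213944549719 135.22640341555615 bail 0.015064923880320796
[572.8  35.4 130.5] [-3.137 -0.004  1.753]
tcp uv [27.3  0.1]
```

Not at the stop yet, since there is no force. I'll ease on.

{"method": "send_rows", "body": {
  "series": [
    [0,[-0.05,-0.009,0],[0,0,0]],
    [0,[0,0,0],[0,0,0]],
    [0,[0,0,0],[0,0,0]]
  ]
}}

```text
clock: 32.55
eef_pos: [570.2, 34.9, 130.6]
tool_rot: [-3.138, -0.003, 1.753]
force: [0.0, -0.0, -0.4]
width: 0.1
gripper_force: 0.3
```

{"method": "send_rows", "body": {
  "series": [
    [0,[-0.04,-0.007,0],[0,0,0]],
    [0,[0,0,0],[0,0,0]],
    [0,[0,0,0],[0,0,0]]
  ]
}}

```text
clock: 32.92
eef_pos: [567.7, 34.5, 130.6]
tool_rot: [-3.138, -0.003, 1.753]
force: [0.8, 0.4, 0.0]
width: -0.1
gripper_force: 0.4
```

```bash
python3 bail.py; python3 cap.py|head -2
```

```text
[567.7  34.5 130.6] [-3.138e+00 -3.000e-03  1.753e+00] [0.8 0.4 0. ]
47 -4.22940242140321 133.65497482750243 bail -0.027312331778072657
[567.7  34.5 130.7] [-3.138e+00 -3.000e-03  1.753e+00]
tcp uv [22.1  0.1]
```

{"method": "send_rows", "body": {
  "series": [
    [0,[-0.04,-0.007,0],[0,0,0]],
    [0,[0,0,0],[0,0,0]],
    [0,[0,0,0],[0,0,0]]
  ]
}}

```text
clock: 33.45
eef_pos: [566.6, 34.3, 130.8]
tool_rot: [-3.14, -0.003, 1.753]
force: [5.7, 0.5, -3.2]
width: -0.4
gripper_force: 2.6
```

{"method": "send_rows", "body": {
  "series": [
    [0,[-0.04,-0.007,0],[0,0,0]],
    [0,[0,0,0],[0,0,0]],
    [0,[0,0,0],[0,0,0]]
  ]
}}

```text
clock: 33.83
eef_pos: [566.4, 34.2, 131.0]
tool_rot: [3.139, -0.002, 1.754]
force: [9.2, 1.7, -7.6]
width: -0.1
gripper_force: 4.9
```

```bash
python3 bail.py; python3 cap.py|head -2
```

```text
[566.4  34.2 131. ] [ 3.139e+00 -2.000e-03  1.754e+00] [ 9.2  1.7 -7.6]
46 -4.818447210226333 134.20204350028112 bail -0.03711439642319295
[566.5  34.2 131. ] [ 3.139e+00 -2.000e-03  1.754e+00]
tcp uv [20.8  0.1]
```

That is the stop: the force rises and the position no longer changes. I'll retract.

{"method": "send_rows", "body": {
  "series": [
    [0,[0.15,0.026,0],[0,0,0]],
    [0,[0.4,0.07,0],[0,0,0]],
    [0,[0.5,0.09,0],[0,0,0]],
    [0,[0,0,0.8],[0,0,0]],
    [0,[0,0,0.8],[0,0,0]],
    [0,[0,0,0.3],[0,0,0]],
    [0,[0,0,0],[0,0,0]],
    [0,[0,0,0],[0,0,0]]
  ]
}}

```text
clock: 34.98
eef_pos: [624.7, 45.1, 242.9]
tool_rot: [-3.135, -0.004, 1.753]
force: [0.1, 0.4, 0.4]
width: -0.3
gripper_force: 0.0
```

```bash
python3 bail.py; python3 st.py top; python3 - <<'E'
from h import *
d=cam('scene');cv2.imwrite('pics/x2.png',cv2.resize(d['img'][130:280,150:330,::-1],(720,600),interpolation=cv2.INTER_CUBIC))
E
```

```text
[624.7  45.1 242.9] [-3.135 -0.004  1.753] [0.1 0.4 0.4]
75 -5.929260722363646 133.71556298795377 bail -0.04395907215238756
[624.7  45.1 242.8] [-3.134 -0.004  1.753]
top [228. 180.] 26 xy 532.4 76.0 size [ 9.  16.2] ztop 84.9 uv -5.3 47.2
```

View pics/x2.png

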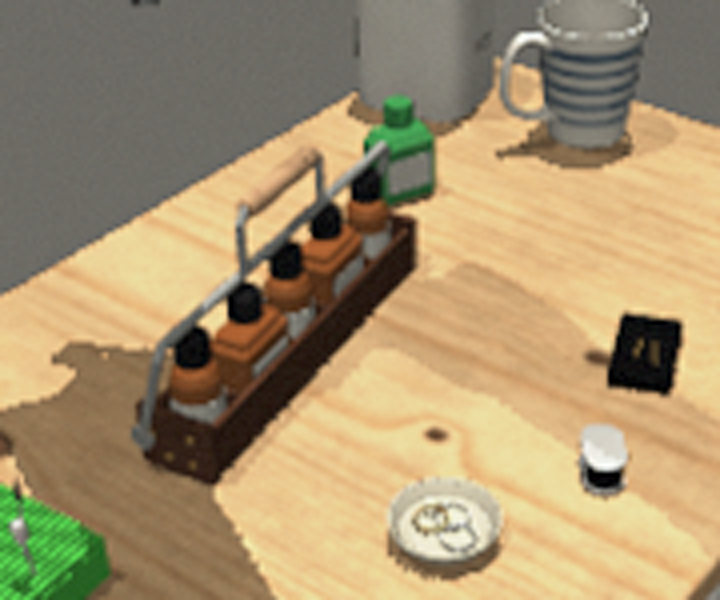

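The bail is upright with its rail over the caps, from (190,340) to (385,150). All five bottles stand in their cells, and the dish (445,525) and the stone (645,352) have not moved.

```bash
python3 -c "
from cell import ctrl
print(ctrl.finish_job())"
```

```text
the job is handed in; nothing more can be done
None
```

I swung the handle back, stood the three loose bottles in their matching cells, swung the handle up to its stop and handed the job in at about 35 s; the last views showed all five bottles upright and the stone and dish in place, but no verdict was returned.

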